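# Clamp a vial with the knob under the stand's arm

### The arm

A 7-joint arm with a two-finger parallel gripper is mounted at the origin on a cart in front of the work surface, level with it; the furniture and walls round the work are solid. World frame = base frame: x ahead of the robot, y to its left, z up, the work surface at z = 0. Lengths are in m, angles in rad, forces in N, time in s.
With the tool pointing down it reaches from about 0.4 to 0.9 m from the base axis. Payload 5.6 kg.
Tool frame: the origin (TCP) lies midway between the tips of the shut fingers; the grasp point (between the pads) lies 19 mm behind it (grip_point_offset is the distance from the TCP to the grasp point, in m); z points along the fingers, x is the direction in which the jaws open and shut, and the axes are right-handed (so a half turn about z gives the same grasp; the last joint's range is limited). The gripper opens to 92 mm and grips with 3 to 60 N. Pads are 20 mm wide; open, the fingers measure 128 mm over their backs; the gripper's body (75 mm by 189 mm) begins 69 mm behind the grasp point.
Start: joints at [-1.391, 0.468, -0.012, 1.603, 0.006, 1.071, -0.056], TCP at [0.144, 0.634, 0.215] pointing down, gripper open.
Joint ranges: [-2.53, 2.53], [-0.31, 2.02], [-1.57, 1.55], [0.28, 2.44], [-1.29, 4.43], [0.15, 1.84], [-2.92, 2.92]. Speed limits (rad/s): [2.57, 2.57, 3.14, 3.14, 3.14, 3.14, 3.14].

### API

Orientations are given as [roll, pitch, yaw] about the fixed x, y, z axes, in that order (R = Rz(yaw) Ry(pitch) Rx(roll)).
In Python, from workcell import * gives the robot as it stands. The module is installed in compiled form; this text tells all that it offers.
- The arm moves only by the tool arm_command, never from a script. Its argument "deltas" is a list of rows, each an object of numbers: "tx", "ty", "tz": the shift along the tool's x, y, z in m; "wx", "wy", "wz": the turn, a rotation vector about the tool's x, y, z in degrees. In form: [{"tx": .., "ty": .., "tz": .., "wx": .., "wy": .., "wz": ..}, ...]. A call has 1 to 12 rows; each row is the pose to reach, as a shift and turn from the pose measured when the call began, along the tool's axes at that moment; what a row does not reach only later rows make up. A row lasts 1/8 s, in which the tool goes at most 62.5 mm and 10.7 degrees, less where a joint would pass 70% of its speed; a pose out of reach is approached as far as the arm can. A call with a gripper value outside its range is refused whole. "gripper" is the finger opening in m, from 0 to 0.0919, set as the call begins (left out, the last holds). The fingers move at their own pace and stop on an object; "grip_force" is the grip in N (left out, the last holds). Time passes only in rows, so rows that repeat a pose let the fingers close. It gives the time, the measured TCP pose, the force and the opening at its end, in the units of the state.
- get_obs(): the state, without advancing time (a new reading comes with each control period).
- grab_frame(name): name is "scene" or "top"; returns a dict with "color" (384x512x3 uint8, red, green, blue), "mtx" (3x3 intrinsics, pixels), "extrinsics" (4x4, takes a point from world to camera coordinates). Camera axes: x right, y down, z forward; pixel columns grow to the right and rows downward; lengths in m; the calibration is good to about 2 mm. A picture is of the moment at which its call begins. There is no depth.
- close_job(): hands the job in, once; it reports no verdict.
The state is a dict: "time_s": time; "qpos": joint angles; "joint_vel": joint speeds; "joint_efforts": joint torques, N m; "tcp_pos": TCP position; "ee_rot": TCP orientation; "contact_force": force on the tool from outside, world axes, zero at the start; "torque": the same for the moment, N m; "opening": finger opening in m.
Only numpy, scipy, OpenCV 4.12 (cv2) and the standard library are available. Lean on these libraries where they do the work, as an engineer would, in place of code of your own. Each camera call takes 0.05 s, during which the arm holds its last target.

### The job

Stand the small vial upright on the clamp stand's deck, between the sprung pad and the V stop, and let go of it. Then turn the knob on the underside of the stand's overhanging arm until the vial is clamped against the stop with about 12 newtons, never more than 20 or it cracks, and leave it clamped, without pushing the rack, beaker or dish about.

Things in the scene. Friction and masses are not known exactly. Their poses are not given: they have to be found in the camera images.
- clamp_stand: Grey and aluminium clamp stand, fixed. Origin: on the table straight under the knob's axis. Own x runs from the knob to the V stop, y left of that, z up. Base plate x -45..180 mm, y -45..45 mm, 10 mm high. Tower x 63..97 mm, 56 mm wide, 87 mm high; from it an arm overhangs towards -x. Behind the tower: sprung pad, deck, V stop.
- overhang_end (a point): Middle of the free end of the overhanging arm, x = -15 mm, z = 83 mm of the clamp stand. The arm is 22 mm wide (y -11..11 mm) and 10 mm thick (z 78..88 mm); a spindle cap over the knob reaches 91 mm.
- knob_grip (a point): Centre of the black fluted knob under the arm: upright axis, 48 mm in diameter, z 46..76 mm, this point at 61 mm. It is wider than the arm: two fingers pointing down, one on each side of the arm, can grip it by its sides. Fingers 22 mm wide can turn about 0.65 rad either way from square to the arm before they meet the arm; then regrasp.
- knob (a joint): Angle of the knob (rad), 0 slack, end stop 1.75, starts at 0 to 0.2. Grows turning counterclockwise seen from above: this tightens, 15 mm of pad travel a radian. Dry friction 0.4 N m holds it where it is left. The pad is sprung, 6 N/mm: once the vial meets the stop, each 0.01 rad adds about 0.9 N of clamping, and each newton shifts the torque felt by 0.015 N m from its free-running level (12 N: 0.18 N m; turn in equal small steps).
- nest (a point): Point on the deck (12 mm above the table) at x = 122.5 mm, y = 0 of the clamp stand, same axes. A vial stood here has 4 mm or more of room to pad and stop at every start. Pad (16 mm wide) and stop (18 mm wide) are narrower than the vial: fingers closing along the stand's y pass beside them.
- pad_rest (a point): Point at x = 104 mm, y = 0, z = 30 mm of the clamp stand: centre of the black pad's face at knob angle 0. Pad 16 mm wide, z 18..42 mm. It moves towards +x as the knob is tightened. This point does not move with it.
- stop_nominal (a point): Point on the deck at x = 131.5 mm, y = 0 of the clamp stand: mean place of the axis of a vial seated in the V stop (aluminium block, 18 mm wide, z 12..42 mm, 120 degree V open to -x). The stop has been screwed down by hand up to 5 mm to either side of this along x; that is not measured and must be found by feel. This point does not show it.
- vial_centre (a point): Centre, half-way up, of the small closed vial (clear glass, light grey cap). 43 mm high; body 23 mm in diameter, cap 16 mm in diameter from 34 mm up. Stands upright on the table at the start; z axis up. Grip it round the body, at about mid-height.
- micro_rack: Bystander: rack of micro tubes, 52 x 124 x 38 mm, origin at the centre of its underside.
- beaker: Bystander: clear beaker, 77 mm in diameter, 93 mm high, origin at the centre of its underside.
- dish: Bystander: flat round dish, 91 mm in diameter, 15 mm high, origin at the centre of its underside.
Things that resemble listed ones, but are neither listed nor needed, are in the scene too. There is more than one size of the clamp_stand; the job needs the larger.

How it is judged:
On the way:
1. the vial stands upright between pad and stop, let go and not yet clamped (x of vial_centre in the frame of clamp_stand between 0.11 and 0.141 m and y of vial_centre in the frame of nest between -0.008 and 0.008 m and z of vial_centre in the frame of nest below 0.026 m and angle between vial_centre's own z axis and vertical below 0.12 rad and contact force between the fingers and vial below 0.1 N and contact force between clamp_stand and vial below 3 N), for 0.2 s.
At the end, for the whole second after the job is handed in: The vial stands upright (within 7 degrees) on the deck between the pad and the V stop, within 8 mm of the stand's centre line, at rest and let go, pressed by the clamp with 6 to 20 N (x of vial_centre in the frame of clamp_stand between 0.11 and 0.141 m and y of vial_centre in the frame of nest between -0.008 and 0.008 m and z of vial_centre in the frame of nest below 0.026 m and angle between vial_centre's own z axis and vertical below 0.12 rad and contact force between the fingers and vial below 0.1 N and contact force between clamp_stand and vial between 6 and 20 N and linear speed of vial below 0.01 m/s); the robot touches nothing.
It fails at once if the vial was pressed with more than 20 N by the clamp stand (contact force between clamp_stand and vial above 20 N).
It fails at once if the micro rack was pushed more than 20 mm from its place (distance of micro_rack from where it was at the start of the episode above 0.02 m).
It fails at once if the beaker was pushed more than 20 mm from its place (distance of beaker from where it was at the start of the episode above 0.02 m).
It fails at once if the dish was pushed more than 20 mm from its place (distance of dish from where it was at the start of the episode above 0.02 m).
It also fails if it takes over 72 s, if anything falls off the work surface, if the arm or the gripper's body presses on something with over 40 N, if the wrist force passes 120 N, or if a joint passes its speed limit or range.

## Working session

There is one attempt and no reset: what is moved stays moved. The work goes in short steps, Python scripts to look and compute and a tool call to move; the robot and the scene stay as the last step left them, time stands still between calls to the robot, and variables do not carry over. Pictures are saved under pics/ and viewed, and the job is handed in when it is done.

Besides the shell and the picture viewer there is one more tool, called as a command line: name --argument value ..., lists and objects as JSON in quotes. arm_command: Moves the arm, as the interface text tells. Its arguments: {"type":"object","properties":{"deltas":{"type":"array","items":{"type":"object","properties":{"tx":{"type":"number"},"ty":{"type":"number"},"tz":{"type":"number"},"wx":{"type":"number"},"wy":{"type":"number"},"wz":{"type":"number"}}}},"gripper":{"type":"number"},"grip_force":{"type":"number"}},"required":["deltas"]}

```bash
mkdir -p pics; python3 - <<'E'
from workcell import *
import cv2,numpy as np
for n in("scene","top"):
    f=grab_frame(n); cv2.imwrite(f"pics/{n}0.png",cv2.cvtColor(f["color"],cv2.COLOR_RGB2BGR))
    np.savez(f"{n}0.npz",**f)
    print(n,f["mtx"].tolist(),np.round(f["extrinsics"],4).tolist())
print(get_obs())
E
```

```text
scene [[400.7311438352664, 0.0, 250.36682557578067], [0.0, 400.7311438352664, 185.48796404263297], [0.0, 0.0, 1.0]] [[0.7762, -0.6304, -0.0132, -0.5067], [-0.4594, -0.551, -0.6967, 0.2847], [0.4319, 0.5469, -0.7172, 1.1078], [0.0, 0.0, 0.0, 1.0]]
top [[367.22234332424534, 0.0, 255.6936909632618], [0.0, 367.22234332424534, 190.09059309965548], [0.0, 0.0, 1.0]] [[-0.008, -0.9997, -0.0246, -0.074], [-0.9991, 0.009, -0.0404, 0.5739], [0.0406, 0.0243, -0.9989, 1.0764], [0.0, 0.0, 0.0, 1.0]]
{'time_s': 0.1, 'qpos': array([-1.39100832,  0.46829658, -0.01160616,  1.60350731,  0.00600376,
        1.07145994, -0.05628846]), 'joint_vel': array([ 0.00109359, -0.00093032, -0.00094434, -0.00071431,  0.00025023,
        0.00136485,  0.00057605]), 'joint_efforts': array([ 1.04452942e-03, -5.21655679e+01, -1.22721915e-02, -2.44368607e+01,
       -5.67492843e-02,  1.40639691e-02,  8.74727039e-05]), 'tcp_pos': array([0.14356468, 0.63339905, 0.21374081]), 'ee_rot': array([3.14147318e+00, 1.63240071e-03, 1.34795997e+00]), 'contact_force': array([0.63595077, 0.75135668, 0.21704021]), 'torque': array([-0.03320876, -0.00571313, -0.00189262]), 'opening': 0.09190645440634541}
```

```bash
ls -R . | head
```

```text
.:
pics
scene0.npz
top0.npz

./pics:
scene0.png
top0.png
```

View pics/top0.png

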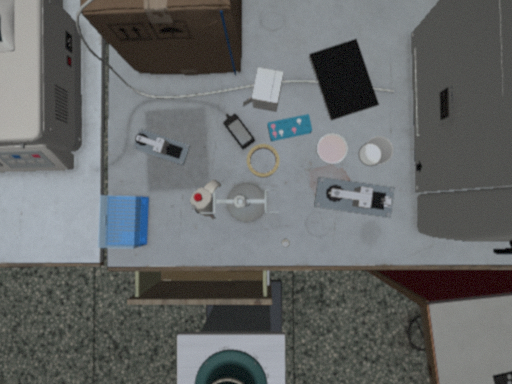

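View pics/scene0.png

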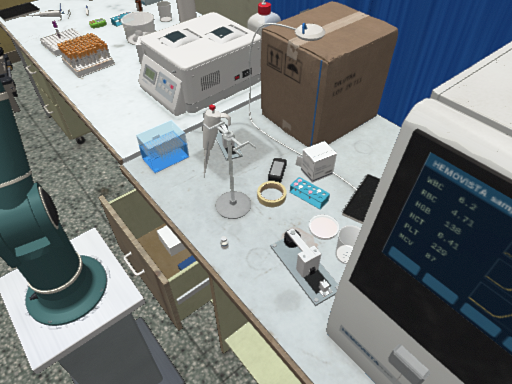

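```bash
python3 - <<'E'
import cv2,numpy as np
t=cv2.imread("pics/top0.png");s=cv2.imread("pics/scene0.png")
a=cv2.resize(t[160:260,270:410],None,fx=5.5,fy=5.5,interpolation=cv2.INTER_CUBIC);cv2.imwrite("pics/ct.png",a)
a=cv2.resize(s[210:310,210:350],None,fx=5.5,fy=5.5,interpolation=cv2.INTER_CUBIC);cv2.imwrite("pics/cs.png",a)
E
```

```text
(no output)
```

View pics/ct.png

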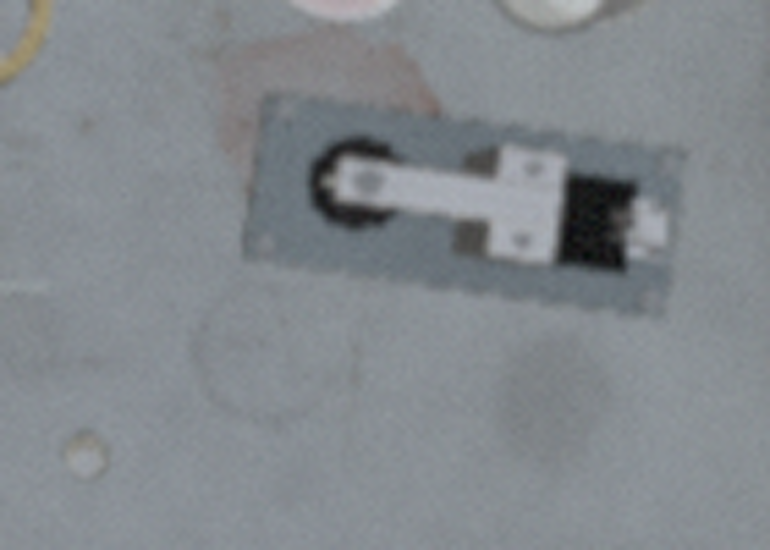

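View pics/cs.png

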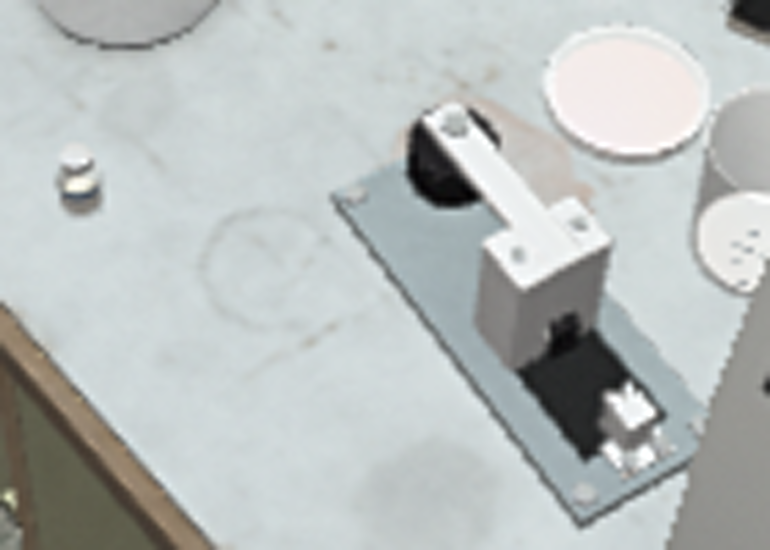

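```bash
cat > h.py <<'E'
import numpy as np,cv2
from scipy.optimize import least_squares
C={n:np.load(f"{n}0.npz") for n in("top","scene")}
def proj(n,P):
    c=C[n];E=c["extrinsics"];K=c["mtx"];p=np.atleast_2d(P)@E[:3,:3].T+E[:3,3];q=p@K.T;return q[:,:2]/q[:,2:]
O={"top":(270,160),"scene":(210,210)}
def pix(n,uv): return (np.atleast_2d(uv)+.5)/5.5-.5+np.array(O[n])
def st(p,P):
    c,s=np.cos(p[2]),np.sin(p[2]);P=np.atleast_2d(P);return np.c_[p[0]+c*P[:,0]-s*P[:,1],p[1]+s*P[:,0]+c*P[:,1],P[:,2]]
E
python3 - <<'E'
from h import *
T=[(-45,45,10,265,95),(-45,-45,10,247,260),(180,-45,10,660,318),(180,45,10,686,150),(63,28,87,500,145),(97,28,87,568,153),(97,-28,87,557,263),(63,-28,87,488,255)]
S=[(-45,-45,10,332,197),(180,-45,10,582,525),(63,-28,87,484,240),(97,-28,87,527,283),(97,28,87,612,240),(63,28,87,575,198)]
def r(p,w=("top","scene")):
    o=[]
    for n,L in(("top",T),("scene",S)):
        if n in w:
            L=np.array(L,float);o.append((proj(n,st(p,L[:,:3]/1000))-pix(n,L[:,3:])))
    return np.vstack(o)
for w in(("top","scene"),("top",),("scene",)):
    s=least_squares(lambda p:r(p,w).ravel(),[.4,-.3,-1.6],loss="soft_l1");print(w,s.x);
    if len(w)==2: print(np.round(r(s.x),1).tolist()); 
    print("nest",st(s.x,[.1225,0,.012]),"knob",st(s.x,[0,0,.061]),"pad",st(s.x,[.104,0,.03]))
# vial
V=[("top",(0,0,34),(86,458)),("scene",(0,0,43),(76,154)),("scene",(0,0,0),(82,203))]
f=lambda p,V=V:np.vstack([proj(n,np.r_[p,0]+np.array(z)/1000)-pix(n,uv) for n,z,uv in V]).ravel()
for sel in(V,V[:1],V[1:]):
    s=least_squares(lambda p:f(p,sel),[.4,-.1]);print("vial",s.x,s.fun)
E
```

```text
('top', 'scene') [ 0.56058178 -0.30162968 -1.71482684]
[[0.3, -0.3], [-0.3, -0.1], [1.1, -0.2], [0.1, -0.1], [0.2, -0.1], [0.3, 0.1], [-0.3, 0.4], [-0.2, 0.2], [-0.5, -0.7], [0.4, -0.4], [-0.4, 0.0], [-0.7, 1.4], [0.8, 0.0], [-0.2, -1.2]]
nest [[ 0.54299898 -0.42286126  0.012     ]] knob [[ 0.56058178 -0.30162968  0.061     ]] pad [[ 0.54565434 -0.40455282  0.03      ]]
('top',) [ 0.56045194 -0.30128941 -1.71303977]
nest [[ 0.54308582 -0.42255221  0.012     ]] knob [[ 0.56045194 -0.30128941  0.061     ]] pad [[ 0.54570845 -0.40423905  0.03      ]]
('scene',) [ 0.56089653 -0.30233289 -1.72081225]
nest [[ 0.54258843 -0.42345706  0.012     ]] knob [[ 0.56089653 -0.30233289  0.061     ]] pad [[ 0.54535332 -0.40516484  0.03      ]]
vial [ 0.41968393 -0.1635364 ] [ 0.1531048   0.01597514  0.05995688  0.03606939 -0.14916363 -0.20578038]
vial [ 0.41973201 -0.16309757] [0. 0.]
vial [ 0.41960033 -0.16386465] [ 0.10369848  0.12087705 -0.10638824 -0.12159531]
```

```bash
python3 - <<'E'
from h import *
def ray(n,uv,z):
    c=C[n];E=c["extrinsics"];K=c["mtx"];R=E[:3,:3];o=-R.T@E[:3,3];d=R.T@np.linalg.inv(K)@np.r_[uv,1];return np.round(o+d*(z-o[2])/d[2],3)
for n,uv,l in[("top",(245,202),"disk"),("scene",(233,205),"disk"),("top",(198,198),"red"),("scene",(212,108),"red"),("top",(275,202),"clampright"),("top",(148,247),"box near R"),("top",(105,247),"box"),("top",(110,266),"table edge"),("top",(375,154),"beaker"),("top",(332,148),"dish"),("top",(390,210),"mach"),("top",(415,235),"mach")]:
    print(l,n,[ray(n,uv,z).tolist() for z in(0,.1,.2,.3)])
a=cv2.imread("pics/top0.png")[150:280,95:300];cv2.imwrite("pics/c2.png",cv2.resize(a,None,fx=3.7,fy=3.7,interpolation=2))
a=cv2.imread("pics/scene0.png")[90:260,110:310];cv2.imwrite("pics/c3.png",cv2.resize(a,None,fx=3.5,fy=3.5,interpolation=2))
E
```

```text
disk top [[0.538, -0.046, 0.0], [0.538, -0.052, 0.1], [0.537, -0.057, 0.2], [0.536, -0.062, 0.3]]
disk scene [[0.54, -0.049, 0.0], [0.489, -0.122, 0.1], [0.439, -0.195, 0.2], [0.389, -0.268, 0.3]]
red top [[0.552, 0.095, 0.0], [0.549, 0.076, 0.1], [0.547, 0.058, 0.2], [0.545, 0.04, 0.3]]
red scene [[0.803, 0.443, 0.0], [0.726, 0.32, 0.1], [0.649, 0.197, 0.2], [0.573, 0.074, 0.3]]
clampright top [[0.538, -0.136, 0.0], [0.537, -0.133, 0.1], [0.536, -0.13, 0.2], [0.535, -0.127, 0.3]]
box near R top [[0.406, 0.245, 0.0], [0.417, 0.213, 0.1], [0.429, 0.181, 0.2], [0.44, 0.149, 0.3]]
box top [[0.407, 0.375, 0.0], [0.418, 0.331, 0.1], [0.429, 0.288, 0.2], [0.44, 0.244, 0.3]]
table edge top [[0.35, 0.36, 0.0], [0.366, 0.317, 0.1], [0.383, 0.275, 0.2], [0.399, 0.232, 0.3]]
beaker top [[0.678, -0.435, 0.0], [0.664, -0.405, 0.1], [0.651, -0.375, 0.2], [0.637, -0.345, 0.3]]
dish top [[0.698, -0.308, 0.0], [0.682, -0.289, 0.1], [0.667, -0.271, 0.2], [0.651, -0.252, 0.3]]
mach top [[0.511, -0.475, 0.0], [0.513, -0.442, 0.1], [0.514, -0.408, 0.2], [0.516, -0.374, 0.3]]
mach top [[0.437, -0.547, 0.0], [0.446, -0.506, 0.1], [0.454, -0.466, 0.2], [0.462, -0.426, 0.3]]
```

View pics/c2.png

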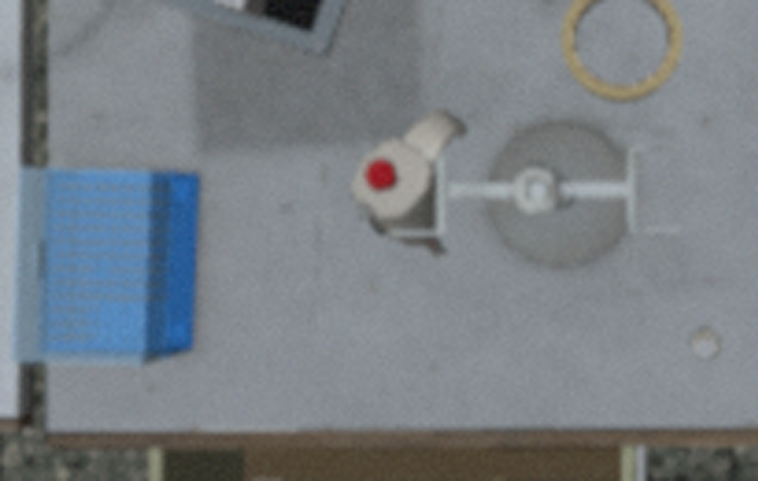

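View pics/c3.png

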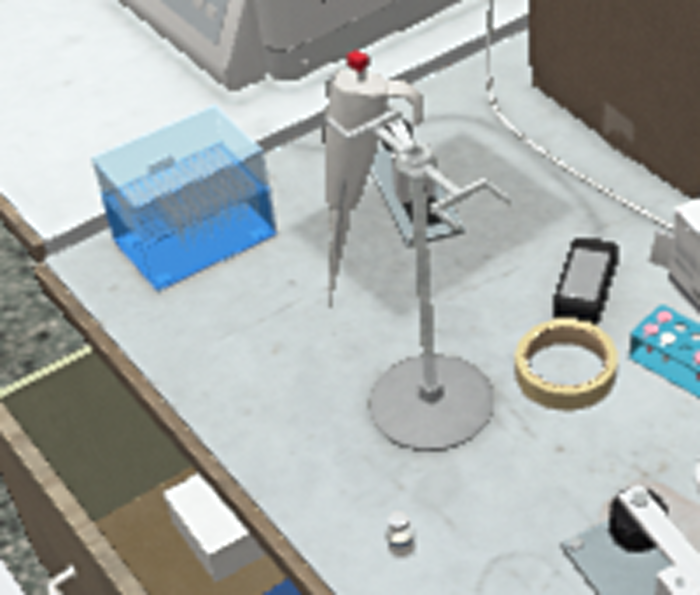

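```bash
cat > rows.py <<'E'
import numpy as np
from scipy.spatial.transform import Rotation as Ro
from workcell import *
def rows(wps,obs=None):
    """wps: list of (x,y,z,yaw,nrows); linear interpolation; prints rows"""
    o=obs or get_obs();p0=np.array(o["tcp_pos"]);R0=Ro.from_euler("xyz",o["ee_rot"])
    cur=np.r_[p0,o["ee_rot"][2]]
    for *w,n in wps:
        w=np.array(w,float)
        for i in range(1,n+1):
            q=cur+(w-cur)*i/n
            d=R0.inv().apply(q[:3]-p0);rv=np.degrees((R0.inv()*Ro.from_euler("xyz",[np.pi,0,q[3]])).as_rotvec())
            print('{"tx":%.4f,"ty":%.4f,"tz":%.4f,"wx":%.2f,"wy":%.2f,"wz":%.1f}'%(*d,*rv),end=",")
        cur=w
    print()
E
python3 -c "
from rows import *
rows([(.28,.352,.24,.35,7),(.40,.15,.24,-.7,5)])"
```

```text
{"tx":-0.0349,"ty":0.0279,"tz":-0.0037,"wx":0.01,"wy":0.09,"wz":8.2},{"tx":-0.0698,"ty":0.0558,"tz":-0.0074,"wx":0.02,"wy":0.09,"wz":16.3},{"tx":-0.1047,"ty":0.0837,"tz":-0.0111,"wx":0.03,"wy":0.09,"wz":24.5},{"tx":-0.1396,"ty":0.1116,"tz":-0.0148,"wx":0.03,"wy":0.09,"wz":32.7},{"tx":-0.1745,"ty":0.1395,"tz":-0.0185,"wx":0.04,"wy":0.09,"wz":40.8},{"tx":-0.2094,"ty":0.1674,"tz":-0.0221,"wx":0.05,"wy":0.08,"wz":49.0},{"tx":-0.2443,"ty":0.1953,"tz":-0.0258,"wx":0.05,"wy":0.08,"wz":57.2},{"tx":-0.2784,"ty":0.2276,"tz":-0.0258,"wx":0.06,"wy":0.08,"wz":69.2},{"tx":-0.3125,"ty":0.2599,"tz":-0.0257,"wx":0.07,"wy":0.07,"wz":81.2},{"tx":-0.3466,"ty":0.2923,"tz":-0.0257,"wx":0.08,"wy":0.07,"wz":93.3},{"tx":-0.3807,"ty":0.3246,"tz":-0.0256,"wx":0.09,"wy":0.06,"wz":105.3},{"tx":-0.4148,"ty":0.3569,"tz":-0.0255,"wx":0.10,"wy":0.05,"wz":117.3},
```

arm_command --deltas '[{"tx":-0.035,"ty":0.028,"tz":-0.004,"wz":9},{"tx":-0.07,"ty":0.056,"tz":-0.008,"wz":18},{"tx":-0.105,"ty":0.084,"tz":-0.012,"wz":27},{"tx":-0.14,"ty":0.112,"tz":-0.016,"wz":36},{"tx":-0.175,"ty":0.14,"tz":-0.02,"wz":46},{"tx":-0.21,"ty":0.168,"tz":-0.023,"wz":56},{"tx":-0.245,"ty":0.196,"tz":-0.026,"wz":66},{"tx":-0.279,"ty":0.228,"tz":-0.026,"wz":76},{"tx":-0.313,"ty":0.26,"tz":-0.026,"wz":86},{"tx":-0.347,"ty":0.293,"tz":-0.026,"wz":96},{"tx":-0.381,"ty":0.325,"tz":-0.026,"wz":106},{"tx":-0.415,"ty":0.357,"tz":-0.026,"wz":116}]' --gripper 0.0919

```text
invalid input at $.deltas[0]: expected keys tx, ty, tz, wx, wy, wz
```

```bash
python3 -c "
from rows import *
print(get_obs()['qpos'])
rows([(.42,0,.24,-1.1,4),(.4197,-.1635,.15,-.8,5)])"
```

```text
[-1.39100832  0.46829658 -0.01160616  1.60350731  0.00600376  1.07145994
 -0.05628846]
{"tx":-0.1392,"ty":0.1024,"tz":-0.0063,"wx":0.04,"wy":0.09,"wz":35.1},{"tx":-0.2783,"ty":0.2048,"tz":-0.0127,"wx":0.06,"wy":0.08,"wz":70.1},{"tx":-0.4175,"ty":0.3072,"tz":-0.0190,"wx":0.09,"wy":0.06,"wz":105.2},{"tx":-0.5567,"ty":0.4096,"tz":-0.0253,"wx":0.12,"wy":0.03,"wz":140.3},{"tx":-0.5886,"ty":0.4167,"tz":-0.0072,"wx":0.11,"wy":0.04,"wz":136.8},{"tx":-0.6204,"ty":0.4239,"tz":0.0108,"wx":0.11,"wy":0.04,"wz":133.4},{"tx":-0.6523,"ty":0.4311,"tz":0.0289,"wx":0.11,"wy":0.04,"wz":129.9},{"tx":-0.6842,"ty":0.4382,"tz":0.0469,"wx":0.11,"wy":0.04,"wz":126.5},{"tx":-0.7161,"ty":0.4454,"tz":0.0650,"wx":0.10,"wy":0.05,"wz":123.1},
```

All six keys are needed.

arm_command --deltas '[{"tx":-0.035,"ty":0.028,"tz":-0.004,"wx":0,"wy":0,"wz":9},{"tx":-0.07,"ty":0.056,"tz":-0.008,"wx":0,"wy":0,"wz":18},{"tx":-0.105,"ty":0.084,"tz":-0.012,"wx":0,"wy":0,"wz":27},{"tx":-0.14,"ty":0.112,"tz":-0.016,"wx":0,"wy":0,"wz":36},{"tx":-0.175,"ty":0.14,"tz":-0.02,"wx":0,"wy":0,"wz":46},{"tx":-0.21,"ty":0.168,"tz":-0.023,"wx":0,"wy":0,"wz":56},{"tx":-0.245,"ty":0.196,"tz":-0.026,"wx":0,"wy":0,"wz":66},{"tx":-0.279,"ty":0.228,"tz":-0.026,"wx":0,"wy":0,"wz":76},{"tx":-0.313,"ty":0.26,"tz":-0.026,"wx":0,"wy":0,"wz":86},{"tx":-0.347,"ty":0.293,"tz":-0.026,"wx":0,"wy":0,"wz":96},{"tx":-0.381,"ty":0.325,"tz":-0.026,"wx":0,"wy":0,"wz":106},{"tx":-0.415,"ty":0.357,"tz":-0.026,"wx":0,"wy":0,"wz":116}]' --gripper 0.0919

```text
time_s: 1.6
tcp_pos: [0.4004, 0.1484, 0.2404]
ee_rot: [3.14, -0.001, -0.682]
contact_force: [0.9, -0.6, -0.7]
opening: 0.0917
```

```bash
python3 -c "
from rows import *
print(get_obs()['qpos'])
rows([(.42,0,.24,-1.1,4),(.4197,-.1635,.15,-.8,5)])"
```

```text
[-0.9635736   0.03252889  0.55023543  2.11602086 -0.01902017  0.99864914
 -1.08549263]
{"tx":0.0272,"ty":0.0257,"tz":0.0002,"wx":0.06,"wy":-0.04,"wz":6.0},{"tx":0.0544,"ty":0.0514,"tz":0.0003,"wx":0.06,"wy":-0.04,"wz":12.0},{"tx":0.0816,"ty":0.0771,"tz":0.0005,"wx":0.06,"wy":-0.04,"wz":18.0},{"tx":0.1088,"ty":0.1028,"tz":0.0006,"wx":0.06,"wy":-0.05,"wz":23.9},{"tx":0.1293,"ty":0.1282,"tz":0.0186,"wx":0.06,"wy":-0.04,"wz":20.5},{"tx":0.1499,"ty":0.1536,"tz":0.0367,"wx":0.06,"wy":-0.04,"wz":17.1},{"tx":0.1705,"ty":0.1790,"tz":0.0547,"wx":0.06,"wy":-0.04,"wz":13.6},{"tx":0.1910,"ty":0.2044,"tz":0.0728,"wx":0.06,"wy":-0.04,"wz":10.2},{"tx":0.2116,"ty":0.2298,"tz":0.0908,"wx":0.06,"wy":-0.04,"wz":6.7},
```

arm_command --deltas '[{"tx":0.027,"ty":0.026,"tz":0,"wx":0,"wy":0,"wz":6},{"tx":0.054,"ty":0.051,"tz":0,"wx":0,"wy":0,"wz":12},{"tx":0.082,"ty":0.077,"tz":0,"wx":0,"wy":0,"wz":18},{"tx":0.109,"ty":0.103,"tz":0,"wx":0,"wy":0,"wz":24},{"tx":0.129,"ty":0.128,"tz":0.018,"wx":0,"wy":0,"wz":20.5},{"tx":0.15,"ty":0.154,"tz":0.037,"wx":0,"wy":0,"wz":17},{"tx":0.17,"ty":0.179,"tz":0.055,"wx":0,"wy":0,"wz":13.6},{"tx":0.191,"ty":0.204,"tz":0.073,"wx":0,"wy":0,"wz":10.2},{"tx":0.2116,"ty":0.2298,"tz":0.091,"wx":0,"wy":0,"wz":6.7},{"tx":0.2116,"ty":0.2298,"tz":0.091,"wx":0,"wy":0,"wz":6.7}]'

```text
time_s: 2.85
tcp_pos: [0.4182, -0.1656, 0.1488]
ee_rot: [3.138, 0.001, -0.804]
contact_force: [-0.7, -0.7, -0.1]
opening: 0.0919
```

```bash
python3 - <<'E'
from rows import *
import cv2
o=get_obs();print(o['qpos'],o['tcp_pos'],o['ee_rot'],o['time_s'])
f=grab_frame("scene")["color"][...,::-1];g=grab_frame("top")["color"][...,::-1]
cv2.imwrite("pics/p1.png",np.vstack([cv2.resize(f[130:290,130:390],None,fx=2.2,fy=2.2,interpolation=2)[:, :572],cv2.resize(g[150:260,200:460],None,fx=2.2,fy=2.2,interpolation=2)]))
E
```

```text
[-0.40130908  0.27226431  0.81606162  2.17336744 -0.27161598  0.80002758
 -0.21613976] [ 0.41822374 -0.16562475  0.14875358] [ 3.13755943e+00  5.25881228e-04 -8.04203386e-01] 2.85
```

View pics/p1.png

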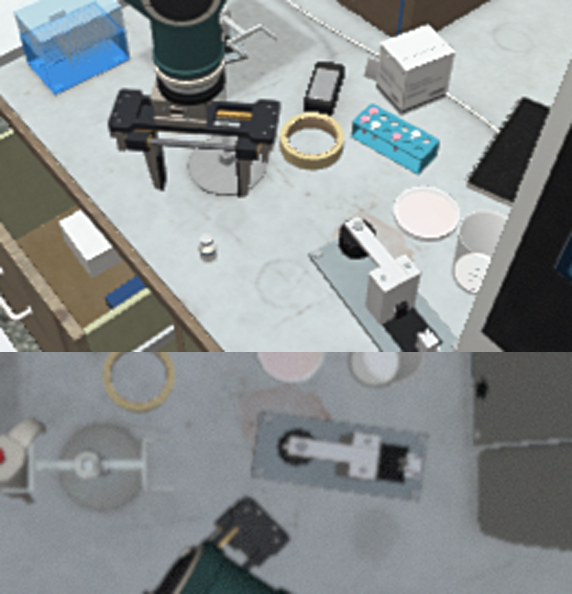

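```bash
python3 -c "
from rows import *
rows([(.4197,-.1637,.03,-.8,4),(.4197,-.1637,.007,-.8,2)])"
```

```text
{"tx":0.0001,"ty":-0.0000,"tz":0.0299,"wx":0.09,"wy":0.01,"wz":-0.0},{"tx":0.0003,"ty":-0.0000,"tz":0.0598,"wx":0.09,"wy":0.01,"wz":-0.0},{"tx":0.0004,"ty":-0.0000,"tz":0.0898,"wx":0.09,"wy":0.01,"wz":-0.0},{"tx":0.0005,"ty":-0.0001,"tz":0.1197,"wx":0.09,"wy":0.01,"wz":-0.0},{"tx":0.0005,"ty":-0.0001,"tz":0.1312,"wx":0.09,"wy":0.01,"wz":-0.0},{"tx":0.0005,"ty":-0.0001,"tz":0.1427,"wx":0.09,"wy":0.01,"wz":-0.0},
```

arm_command --deltas '[{"tx":0,"ty":0,"tz":0.03,"wx":0.1,"wy":0,"wz":0},{"tx":0,"ty":0,"tz":0.06,"wx":0.1,"wy":0,"wz":0},{"tx":0.0005,"ty":0,"tz":0.09,"wx":0.1,"wy":0,"wz":0},{"tx":0.0005,"ty":0,"tz":0.12,"wx":0.1,"wy":0,"wz":0},{"tx":0.0005,"ty":0,"tz":0.132,"wx":0.1,"wy":0,"wz":0},{"tx":0.0005,"ty":0,"tz":0.1425,"wx":0.1,"wy":0,"wz":0},{"tx":0.0005,"ty":0,"tz":0.1425,"wx":0.1,"wy":0,"wz":0}]'

```text
time_s: 3.82
tcp_pos: [0.4199, -0.1635, 0.0073]
ee_rot: [-3.141, 0.0, -0.8]
contact_force: [-0.2, -0.4, -0.1]
opening: 0.0921
```

arm_command --deltas '[{"tx":0,"ty":0,"tz":0,"wx":0,"wy":0,"wz":0},{"tx":0,"ty":0,"tz":0,"wx":0,"wy":0,"wz":0},{"tx":0,"ty":0,"tz":0,"wx":0,"wy":0,"wz":0},{"tx":0,"ty":0,"tz":0,"wx":0,"wy":0,"wz":0},{"tx":0,"ty":0,"tz":0,"wx":0,"wy":0,"wz":0},{"tx":0,"ty":0,"tz":0,"wx":0,"wy":0,"wz":0}]' --gripper 0.01 --grip_force 10

```text
time_s: 4.58
tcp_pos: [0.4199, -0.1635, 0.0073]
ee_rot: [-3.141, 0.0, -0.8]
contact_force: [-0.8, -0.4, 0.9]
opening: 0.0341
```

arm_command --deltas '[{"tx":0,"ty":0,"tz":0,"wx":0,"wy":0,"wz":0},{"tx":0,"ty":0,"tz":0,"wx":0,"wy":0,"wz":0},{"tx":0,"ty":0,"tz":0,"wx":0,"wy":0,"wz":0},{"tx":0,"ty":0,"tz":0,"wx":0,"wy":0,"wz":0}]'

```text
time_s: 5.08
tcp_pos: [0.4199, -0.1635, 0.0073]
ee_rot: [-3.141, 0.0, -0.8]
contact_force: [0.7, -0.1, -0.5]
opening: 0.0222
```

```bash
python3 -c "
from rows import *
from h import st
P=[.56058,-.30163,-1.7148]
print(st(P,[[.1225,0,.2]]))
o=get_obs();print(o['qpos'])
rows([(.4197,-.1637,.15,-.8,4),(.47,-.3,.15,-.5,4),(.543,-.4229,.15,-.144,4)])"
```

```text
[[ 0.54300046 -0.42286205  0.2       ]]
[-0.164233    0.55236116  0.55870766  2.23336078 -0.61167894  0.50667248
  0.07464977]
{"tx":-0.0000,"ty":0.0000,"tz":-0.0357,"wx":-0.03,"wy":0.01,"wz":-0.0},{"tx":-0.0000,"ty":0.0001,"tz":-0.0713,"wx":-0.03,"wy":0.01,"wz":-0.0},{"tx":-0.0000,"ty":0.0001,"tz":-0.1070,"wx":-0.03,"wy":0.01,"wz":-0.0},{"tx":-0.0000,"ty":0.0002,"tz":-0.1427,"wx":-0.03,"wy":0.01,"wz":-0.0},{"tx":0.0332,"ty":0.0149,"tz":-0.1427,"wx":-0.03,"wy":0.01,"wz":-4.3},{"tx":0.0664,"ty":0.0296,"tz":-0.1427,"wx":-0.03,"wy":0.00,"wz":-8.6},{"tx":0.0996,"ty":0.0443,"tz":-0.1427,"wx":-0.03,"wy":0.00,"wz":-12.9},{"tx":0.1328,"ty":0.0590,"tz":-0.1427,"wx":-0.03,"wy":0.00,"wz":-17.2},{"tx":0.1676,"ty":0.0673,"tz":-0.1427,"wx":-0.03,"wy":0.00,"wz":-22.3},{"tx":0.2024,"ty":0.0756,"tz":-0.1427,"wx":-0.03,"wy":-0.00,"wz":-27.4},{"tx":0.2371,"ty":0.0839,"tz":-0.1427,"wx":-0.03,"wy":-0.00,"wz":-32.5},{"tx":0.2719,"ty":0.0922,"tz":-0.1427,"wx":-0.03,"wy":-0.00,"wz":-37.6},
```

arm_command --deltas '[{"tx":0,"ty":0,"tz":-0.02,"wx":0,"wy":0,"wz":0},{"tx":0,"ty":0,"tz":-0.06,"wx":0,"wy":0,"wz":0},{"tx":0,"ty":0,"tz":-0.1,"wx":0,"wy":0,"wz":0},{"tx":0,"ty":0,"tz":-0.143,"wx":0,"wy":0,"wz":0},{"tx":0.033,"ty":0.015,"tz":-0.143,"wx":0,"wy":0,"wz":-4.3},{"tx":0.066,"ty":0.03,"tz":-0.143,"wx":0,"wy":0,"wz":-8.6},{"tx":0.1,"ty":0.044,"tz":-0.143,"wx":0,"wy":0,"wz":-12.9},{"tx":0.133,"ty":0.059,"tz":-0.143,"wx":0,"wy":0,"wz":-17.2},{"tx":0.168,"ty":0.067,"tz":-0.143,"wx":0,"wy":0,"wz":-22.3},{"tx":0.202,"ty":0.076,"tz":-0.143,"wx":0,"wy":0,"wz":-27.4},{"tx":0.237,"ty":0.084,"tz":-0.143,"wx":0,"wy":0,"wz":-32.5},{"tx":0.272,"ty":0.092,"tz":-0.143,"wx":0,"wy":0,"wz":-37.6}]'

```text
time_s: 6.58
tcp_pos: [0.5437, -0.4236, 0.1498]
ee_rot: [-3.141, 0.0, -0.141]
contact_force: [-0.7, -0.3, 0.3]
opening: 0.0225
```

```bash
python3 - <<'E'
from rows import *
import cv2
f=grab_frame("scene")["color"][...,::-1];g=grab_frame("top")["color"][...,::-1]
o=get_obs();print(o['qpos'],o['tcp_pos'],o['ee_rot'],o['opening'])
cv2.imwrite("pics/p2.png",np.vstack([cv2.resize(f[130:330,210:390],None,fx=2.2,fy=2.2,interpolation=2),cv2.resize(g[150:220,270:450],None,fx=2.2,fy=2.2,interpolation=2)]))
rows([(.543,-.4229,.06,-.144,3),(.543,-.4229,.021,-.144,3)])
E
```

```text
[ 0.21681921  0.65441205  0.59797029  1.57913485 -0.4084433   1.03418083
  0.7844238 ] [ 0.54346725 -0.42614622  0.14981072] [ 3.13957827e+00 -5.51203890e-04 -1.45046961e-01] 0.02228214482443962
{"tx":-0.0003,"ty":-0.0011,"tz":0.0299,"wx":0.12,"wy":-0.03,"wz":-0.0},{"tx":-0.0007,"ty":-0.0022,"tz":0.0599,"wx":0.12,"wy":-0.03,"wz":-0.0},{"tx":-0.0010,"ty":-0.0033,"tz":0.0898,"wx":0.12,"wy":-0.03,"wz":-0.1},{"tx":-0.0010,"ty":-0.0034,"tz":0.1028,"wx":0.12,"wy":-0.03,"wz":-0.1},{"tx":-0.0010,"ty":-0.0034,"tz":0.1158,"wx":0.12,"wy":-0.03,"wz":-0.1},{"tx":-0.0010,"ty":-0.0034,"tz":0.1288,"wx":0.12,"wy":-0.03,"wz":-0.1},
```

View pics/p2.png

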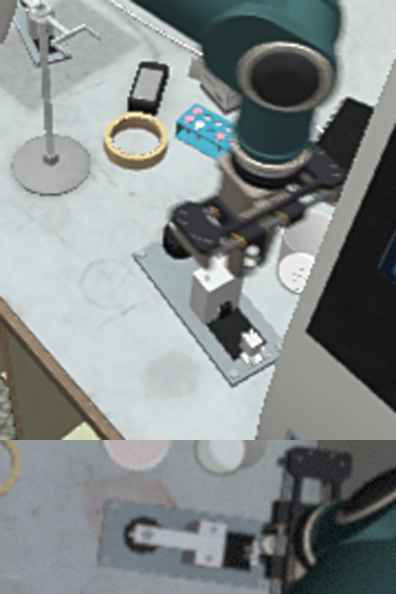

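arm_command --deltas '[{"tx":-0.001,"ty":-0.0034,"tz":0.01,"wx":0.1,"wy":0,"wz":0},{"tx":-0.001,"ty":-0.0034,"tz":0.02,"wx":0.1,"wy":0,"wz":0},{"tx":-0.001,"ty":-0.0034,"tz":0.04,"wx":0.1,"wy":0,"wz":0},{"tx":-0.001,"ty":-0.0034,"tz":0.06,"wx":0.1,"wy":0,"wz":0},{"tx":-0.001,"ty":-0.0034,"tz":0.075,"wx":0.1,"wy":0,"wz":0},{"tx":-0.001,"ty":-0.0034,"tz":0.075,"wx":0.1,"wy":0,"wz":0},{"tx":-0.001,"ty":-0.0034,"tz":0.075,"wx":0.1,"wy":0,"wz":0}]'

```text
time_s: 7.55
tcp_pos: [0.5431, -0.4233, 0.0751]
ee_rot: [3.141, -0.001, -0.145]
contact_force: [0.3, -0.4, -0.4]
opening: 0.0225
```

```bash
python3 - <<'E'
from rows import *
import cv2
f=grab_frame("scene")["color"][...,::-1]
o=get_obs();print(o['qpos'],o['tcp_pos'],o['ee_rot'],o['opening'])
cv2.imwrite("pics/p3.png",cv2.resize(f[200:320,230:390],None,fx=4,fy=4,interpolation=2))
rows([(.543,-.4229,.03,-.144,3),(.543,-.4229,.020,-.144,3)])
E
```

```text
[ 0.24150332  0.73596823  0.55366963  1.6238388  -0.46213793  0.91352555
  0.82065392] [ 0.54335124 -0.42330983  0.07549661] [ 3.14062502e+00 -1.65236532e-03 -1.45177691e-01] 0.021946204795687343
{"tx":-0.0002,"ty":-0.0001,"tz":0.0152,"wx":0.06,"wy":-0.09,"wz":-0.0},{"tx":-0.0003,"ty":-0.0003,"tz":0.0303,"wx":0.06,"wy":-0.09,"wz":-0.0},{"tx":-0.0005,"ty":-0.0004,"tz":0.0455,"wx":0.06,"wy":-0.09,"wz":-0.1},{"tx":-0.0005,"ty":-0.0004,"tz":0.0488,"wx":0.06,"wy":-0.09,"wz":-0.1},{"tx":-0.0005,"ty":-0.0004,"tz":0.0522,"wx":0.06,"wy":-0.09,"wz":-0.1},{"tx":-0.0005,"ty":-0.0004,"tz":0.0555,"wx":0.06,"wy":-0.09,"wz":-0.1},
```

View pics/p3.png

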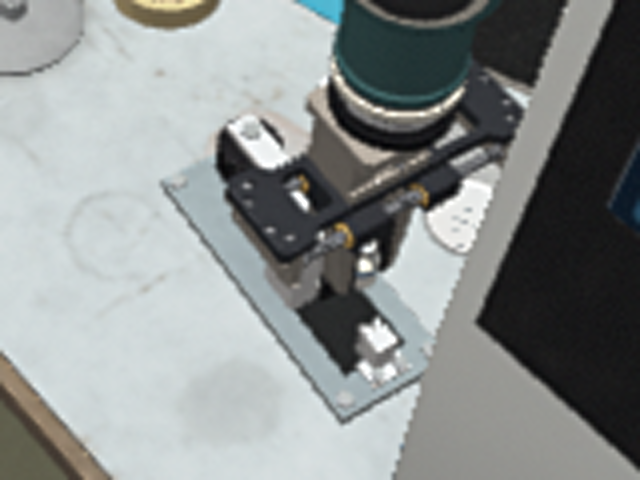

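arm_command --deltas '[{"tx":-0.0003,"ty":-0.0003,"tz":0.015,"wx":0,"wy":0,"wz":0},{"tx":-0.0005,"ty":-0.0004,"tz":0.03,"wx":0,"wy":0,"wz":0},{"tx":-0.0005,"ty":-0.0004,"tz":0.04,"wx":0,"wy":0,"wz":0},{"tx":-0.0005,"ty":-0.0004,"tz":0.048,"wx":0,"wy":0,"wz":0},{"tx":-0.0005,"ty":-0.0004,"tz":0.053,"wx":0,"wy":0,"wz":0},{"tx":-0.0005,"ty":-0.0004,"tz":0.0557,"wx":0,"wy":0,"wz":0},{"tx":-0.0005,"ty":-0.0004,"tz":0.0557,"wx":0,"wy":0,"wz":0},{"tx":-0.0005,"ty":-0.0004,"tz":0.0557,"wx":0,"wy":0,"wz":0}]'

```text
time_s: 8.6
tcp_pos: [0.5432, -0.4231, 0.0202]
ee_rot: [3.14, -0.002, -0.145]
contact_force: [-0.6, -0.8, -1.2]
opening: 0.0222
```

```bash
python3 - <<'E'
from rows import *
import cv2
f=grab_frame("scene")["color"][...,::-1]
o=get_obs();print(o['qpos'],o['tcp_pos'],o['ee_rot'],o['opening'],o['contact_force'],o['torque'])
cv2.imwrite("pics/p4.png",cv2.resize(f[220:320,250:380],None,fx=5,fy=5,interpolation=2))
E
```

```text
[ 0.26597944  0.80528455  0.51539729  1.63950624 -0.50258028  0.82955896
  0.84917458] [ 0.54313501 -0.42309944  0.02016023] [ 3.14034349e+00 -2.15773165e-03 -1.45260166e-01] 0.021986292084904994 [-0.11205299  0.89908932 -0.01996126] [-0.06849975  0.08204477  0.03213444]
```

View pics/p4.png

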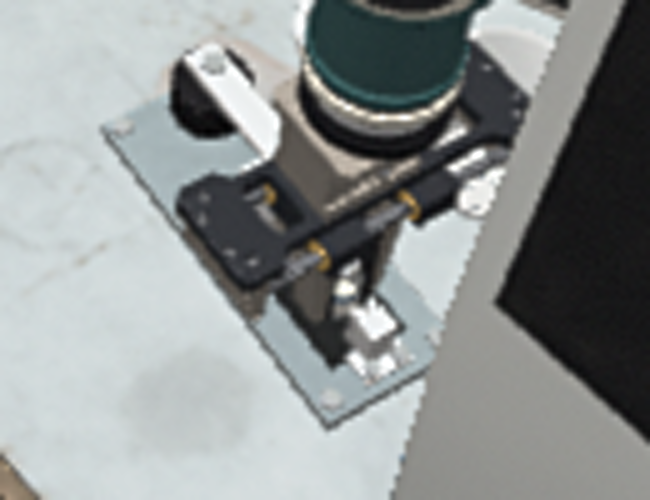

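arm_command --deltas '[{"tx":0,"ty":0,"tz":0.0007,"wx":0,"wy":0,"wz":0},{"tx":0,"ty":0,"tz":0.0007,"wx":0,"wy":0,"wz":0}]'

```text
time_s: 8.9
tcp_pos: [0.5432, -0.4231, 0.0195]
ee_rot: [3.14, -0.002, -0.145]
contact_force: [0.3, 0.1, -0.5]
opening: 0.0223
```

arm_command --deltas '[{"tx":0,"ty":0,"tz":0,"wx":0,"wy":0,"wz":0},{"tx":0,"ty":0,"tz":0,"wx":0,"wy":0,"wz":0},{"tx":0,"ty":0,"tz":0,"wx":0,"wy":0,"wz":0},{"tx":0,"ty":0,"tz":0,"wx":0,"wy":0,"wz":0},{"tx":0,"ty":0,"tz":0,"wx":0,"wy":0,"wz":0}]' --gripper 0.06

```text
time_s: 9.52
tcp_pos: [0.5432, -0.4231, 0.0196]
ee_rot: [3.14, -0.002, -0.145]
contact_force: [0.2, 0.1, 0.5]
opening: 0.0598
```

```bash
python3 - <<'E'
from rows import *
o=get_obs();print(o['tcp_pos'],o['ee_rot'],o['opening'],o['contact_force'])
rows([(.543,-.4231,.16,-.144,5),(.5606,-.3016,.16,-.144,3)])
E
```

```text
[ 0.54318963 -0.42308023  0.01955255] [ 3.14039166e+00 -2.30451783e-03 -1.45250694e-01] 0.05976517641748837 [0.2253781  0.07474466 0.54574626]
{"tx":0.0000,"ty":0.0000,"tz":-0.0281,"wx":0.07,"wy":-0.13,"wz":-0.0},{"tx":0.0001,"ty":0.0001,"tz":-0.0562,"wx":0.07,"wy":-0.13,"wz":-0.0},{"tx":0.0001,"ty":0.0001,"tz":-0.0843,"wx":0.07,"wy":-0.13,"wz":-0.0},{"tx":0.0001,"ty":0.0002,"tz":-0.1124,"wx":0.07,"wy":-0.13,"wz":-0.1},{"tx":0.0001,"ty":0.0002,"tz":-0.1404,"wx":0.07,"wy":-0.13,"wz":-0.1},{"tx":0.0001,"ty":-0.0407,"tz":-0.1405,"wx":0.07,"wy":-0.13,"wz":-0.1},{"tx":0.0000,"ty":-0.0816,"tz":-0.1405,"wx":0.07,"wy":-0.13,"wz":-0.1},{"tx":-0.0000,"ty":-0.1226,"tz":-0.1406,"wx":0.07,"wy":-0.13,"wz":-0.1},
```

arm_command --deltas '[{"tx":0,"ty":0,"tz":-0.01,"wx":0,"wy":0,"wz":0},{"tx":0,"ty":0,"tz":-0.03,"wx":0,"wy":0,"wz":0},{"tx":0,"ty":0,"tz":-0.07,"wx":0,"wy":0,"wz":0},{"tx":0,"ty":0,"tz":-0.11,"wx":0,"wy":0,"wz":0},{"tx":0,"ty":0,"tz":-0.14,"wx":0,"wy":0,"wz":0},{"tx":0,"ty":-0.03,"tz":-0.14,"wx":0,"wy":0,"wz":5},{"tx":0,"ty":-0.065,"tz":-0.14,"wx":0,"wy":0,"wz":12},{"tx":0,"ty":-0.1,"tz":-0.14,"wx":0,"wy":0,"wz":21},{"tx":0,"ty":-0.1226,"tz":-0.14,"wx":0,"wy":0,"wz":28},{"tx":0,"ty":-0.1226,"tz":-0.14,"wx":0,"wy":0,"wz":34},{"tx":0,"ty":-0.1226,"tz":-0.14,"wx":0,"wy":0,"wz":34}]' --gripper 0.08

```text
time_s: 10.9
tcp_pos: [0.5611, -0.3014, 0.1608]
ee_rot: [-3.141, -0.004, -0.737]
contact_force: [-0.4, -0.7, 0.4]
opening: 0.0798
```

```bash
python3 - <<'E'
from rows import *
import cv2
f=grab_frame("scene")["color"][...,::-1];g=grab_frame("top")["color"][...,::-1]
o=get_obs();print(o['qpos'],o['tcp_pos'],o['ee_rot'],o['opening'],o['contact_force'],o['torque'])
cv2.imwrite("pics/p5.png",np.hstack([cv2.resize(f[220:320,250:350],None,fx=4,fy=4,interpolation=2),cv2.resize(g[150:250,305:405],None,fx=4,fy=4,interpolation=2)]))
rows([(.5606,-.3016,.042,-.744,5)])
E
```

```text
[-0.09616326  0.59227211  0.75972971  1.7252912  -0.47098792  1.01135096
  0.09648402] [ 0.56078624 -0.30197855  0.16040191] [-3.14083674 -0.00377155 -0.73715974] 0.07972239393991488 [-0.12845297 -0.10729813  0.96185317] [-0.05663598  0.09660011 -0.01122206]
{"tx":-0.0002,"ty":-0.0000,"tz":0.0237,"wx":-0.04,"wy":-0.22,"wz":0.1},{"tx":-0.0003,"ty":-0.0000,"tz":0.0474,"wx":-0.04,"wy":-0.22,"wz":0.2},{"tx":-0.0005,"ty":-0.0000,"tz":0.0710,"wx":-0.04,"wy":-0.22,"wz":0.2},{"tx":-0.0007,"ty":-0.0001,"tz":0.0947,"wx":-0.04,"wy":-0.22,"wz":0.3},{"tx":-0.0008,"ty":-0.0001,"tz":0.1184,"wx":-0.04,"wy":-0.22,"wz":0.4},
```

View pics/p5.png

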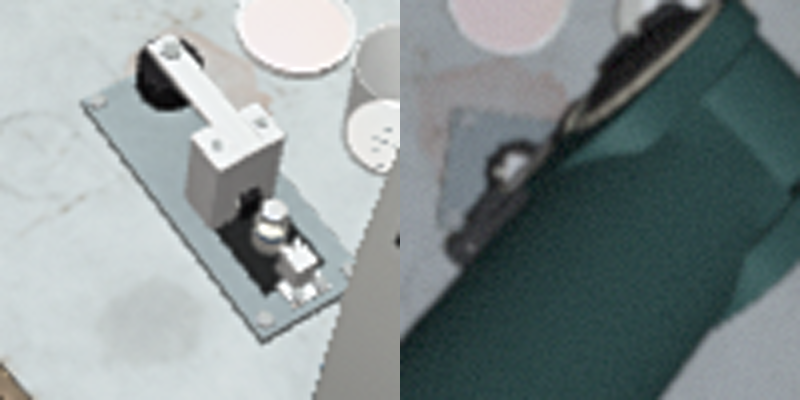

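arm_command --deltas '[{"tx":-0.0003,"ty":0,"tz":0.025,"wx":0,"wy":-0.2,"wz":0.2},{"tx":-0.0005,"ty":0,"tz":0.055,"wx":0,"wy":-0.2,"wz":0.4},{"tx":-0.0008,"ty":0,"tz":0.085,"wx":0,"wy":-0.2,"wz":0.4},{"tx":-0.0008,"ty":0,"tz":0.105,"wx":0,"wy":-0.2,"wz":0.4},{"tx":-0.0008,"ty":0,"tz":0.118,"wx":0,"wy":-0.2,"wz":0.4},{"tx":-0.0008,"ty":0,"tz":0.118,"wx":0,"wy":-0.2,"wz":0.4},{"tx":-0.0008,"ty":0,"tz":0.118,"wx":0,"wy":-0.2,"wz":0.4}]'

```text
time_s: 11.88
tcp_pos: [0.5611, -0.3022, 0.0432]
ee_rot: [-3.14, -0.002, -0.744]
contact_force: [0.8, -0.8, 0.1]
opening: 0.0802
```

```bash
cat > s.py <<'E'
from rows import *
np.set_printoptions(precision=4,suppress=True)
o=get_obs();print(o['time_s'],o['tcp_pos'],o['ee_rot'],'open',o['opening'],'F',o['contact_force'],'T',o['torque'],'q',o['qpos'],'tau',o['joint_efforts'])
E
python3 s.py
```

```text
11.875 [ 0.5611 -0.3022  0.0432] [-3.1404 -0.0017 -0.7442] open 0.08023613530185231 F [ 0.8006 -0.7972  0.1451] T [-0.0308  0.1029  0.0294] q [-0.0223  0.7401  0.6562  1.7787 -0.5938  0.8281  0.1779] tau [  0.0329 -52.5564  11.1349 -16.7415  -0.0463   0.0389   0.0024]
```

arm_command --deltas '[{"tx":0,"ty":0,"tz":0,"wx":0,"wy":0,"wz":0},{"tx":0,"ty":0,"tz":0,"wx":0,"wy":0,"wz":0},{"tx":0,"ty":0,"tz":0,"wx":0,"wy":0,"wz":0},{"tx":0,"ty":0,"tz":0,"wx":0,"wy":0,"wz":0},{"tx":0,"ty":0,"tz":0,"wx":0,"wy":0,"wz":0},{"tx":0,"ty":0,"tz":0,"wx":0,"wy":0,"wz":0}]' --gripper 0.03 --grip_force 45

```text
time_s: 12.62
tcp_pos: [0.5605, -0.3013, 0.0433]
ee_rot: [-3.14, 0.001, -0.744]
contact_force: [-4.0, 4.2, 5.1]
opening: 0.0473
```

```bash
python3 s.py
```

```text
12.625 [ 0.5605 -0.3013  0.0433] [-3.14    0.0007 -0.7439] open 0.04730727767489377 F [-3.9893  4.244   5.1343] T [0.8001 0.9781 0.055 ] q [-0.0225  0.7396  0.656   1.7794 -0.5934  0.8301  0.1779] tau [  0.8052 -51.1247  11.5694 -18.3659  -0.279   -1.6114  -0.0276]
```

arm_command --deltas '[{"tx":0,"ty":0,"tz":0,"wx":0,"wy":0,"wz":-2},{"tx":0,"ty":0,"tz":0,"wx":0,"wy":0,"wz":-4},{"tx":0,"ty":0,"tz":0,"wx":0,"wy":0,"wz":-6},{"tx":0,"ty":0,"tz":0,"wx":0,"wy":0,"wz":-8}]'

```text
time_s: 13.12
tcp_pos: [0.5604, -0.3013, 0.0433]
ee_rot: [-3.14, 0.0, -0.602]
contact_force: [-2.4, 1.5, 3.7]
opening: 0.0476
```

```bash
python3 s.py
```

```text
13.125 [ 0.5604 -0.3013  0.0433] [-3.1397  0.0004 -0.6023] open 0.047601576098223214 F [-2.3713  1.5136  3.7032] T [ 0.3621  0.5658 -0.3749] q [ 0.0003  0.7287  0.6215  1.7779 -0.562   0.8196  0.2948] tau [ -0.1299 -52.1769  10.814  -17.8519   0.1163  -0.7727   0.164 ]
```

arm_command --deltas '[{"tx":0,"ty":0,"tz":0,"wx":0,"wy":0,"wz":-2},{"tx":0,"ty":0,"tz":0,"wx":0,"wy":0,"wz":-4},{"tx":0,"ty":0,"tz":0,"wx":0,"wy":0,"wz":-6},{"tx":0,"ty":0,"tz":0,"wx":0,"wy":0,"wz":-8}]'

```text
time_s: 13.62
tcp_pos: [0.5605, -0.3013, 0.0433]
ee_rot: [-3.14, 0.0, -0.46]
contact_force: [-1.9, 1.7, 2.5]
opening: 0.0474
```

```bash
python3 s.py
```

```text
13.625 [ 0.5605 -0.3013  0.0433] [-3.1397  0.0001 -0.4604] open 0.047411481533622256 F [-1.924   1.7107  2.4996] T [ 0.2929  0.5284 -0.3864] q [ 0.0234  0.7187  0.5868  1.7763 -0.5305  0.8097  0.4115] tau [ -0.1251 -52.4725  10.222  -17.9368   0.1404  -0.6967   0.1666]
```

arm_command --deltas '[{"tx":0,"ty":0,"tz":0,"wx":0,"wy":0,"wz":-1},{"tx":0,"ty":0,"tz":0,"wx":0,"wy":0,"wz":-2},{"tx":0,"ty":0,"tz":0,"wx":0,"wy":0,"wz":-3},{"tx":0,"ty":0,"tz":0,"wx":0,"wy":0,"wz":-4}]'

```text
time_s: 14.12
tcp_pos: [0.5605, -0.3014, 0.0433]
ee_rot: [-3.14, -0.0, -0.389]
contact_force: [-2.3, 1.6, 2.3]
opening: 0.047
```

```bash
python3 s.py
```

```text
14.125 [ 0.5605 -0.3014  0.0433] [-3.1398 -0.0001 -0.3894] open 0.04704030379931262 F [-2.2884  1.6268  2.3143] T [ 0.3346  0.481  -0.3512] q [ 0.0351  0.714   0.5694  1.7755 -0.5145  0.805   0.4698] tau [  0.0059 -52.5897   9.8279 -17.9931   0.1764  -0.6971   0.2834]
```

arm_command --deltas '[{"tx":0,"ty":0,"tz":0,"wx":0,"wy":0,"wz":-1},{"tx":0,"ty":0,"tz":0,"wx":0,"wy":0,"wz":-2},{"tx":0,"ty":0,"tz":0,"wx":0,"wy":0,"wz":-3},{"tx":0,"ty":0,"tz":0,"wx":0,"wy":0,"wz":-4}]'

```text
time_s: 14.62
tcp_pos: [0.5606, -0.3013, 0.0433]
ee_rot: [-3.14, -0.0, -0.318]
contact_force: [-0.9, 1.7, 2.4]
opening: 0.0468
```

```bash
python3 s.py
```

```text
14.625 [ 0.5606 -0.3013  0.0433] [-3.1398 -0.0003 -0.3183] open 0.0467666451689141 F [-0.9451  1.7485  2.3634] T [ 0.3478  0.4809 -0.3906] q [ 0.0469  0.7094  0.5519  1.7747 -0.4986  0.8005  0.528 ] tau [  0.0155 -52.7027   9.5377 -18.0346   0.1875  -0.6729   0.2839]
```

arm_command --deltas '[{"tx":0,"ty":0,"tz":0,"wx":0,"wy":0,"wz":-1},{"tx":0,"ty":0,"tz":0,"wx":0,"wy":0,"wz":-2},{"tx":0,"ty":0,"tz":0,"wx":0,"wy":0,"wz":-3},{"tx":0,"ty":0,"tz":0,"wx":0,"wy":0,"wz":-4}]'

```text
time_s: 15.12
tcp_pos: [0.5605, -0.3014, 0.0433]
ee_rot: [-3.14, -0.0, -0.247]
contact_force: [-0.7, 1.0, 2.2]
opening: 0.0474
```

```bash
python3 s.py
```

```text
15.125 [ 0.5605 -0.3014  0.0433] [-3.1398 -0.0003 -0.2474] open 0.04741073420750187 F [-0.7181  1.0239  2.1665] T [ 0.301  0.513 -0.442] q [ 0.0589  0.705   0.5343  1.7739 -0.4826  0.7963  0.5861] tau [  0.0332 -52.8144   9.2491 -18.0747   0.1997  -0.6493   0.2858]
```

arm_command --deltas '[{"tx":0,"ty":0,"tz":0,"wx":0,"wy":0,"wz":-1},{"tx":0,"ty":0,"tz":0,"wx":0,"wy":0,"wz":-2},{"tx":0,"ty":0,"tz":0,"wx":0,"wy":0,"wz":-3},{"tx":0,"ty":0,"tz":0,"wx":0,"wy":0,"wz":-4}]'

```text
time_s: 15.62
tcp_pos: [0.5606, -0.3014, 0.0433]
ee_rot: [-3.14, -0.001, -0.176]
contact_force: [-1.6, 2.0, 2.4]
opening: 0.0476
```

```bash
python3 s.py
```

```text
15.625 [ 0.5606 -0.3014  0.0433] [-3.1399 -0.0007 -0.1765] open 0.047605651124431325 F [-1.5662  2.04    2.3867] T [ 0.3093  0.475  -0.4471] q [ 0.0709  0.7008  0.5166  1.773  -0.4667  0.792   0.6442] tau [  0.0518 -52.9235   8.9631 -18.1123   0.2116  -0.6259   0.2867]
```

arm_command --deltas '[{"tx":0,"ty":0,"tz":0,"wx":0,"wy":0,"wz":-1},{"tx":0,"ty":0,"tz":0,"wx":0,"wy":0,"wz":-2},{"tx":0,"ty":0,"tz":0,"wx":0,"wy":0,"wz":-3},{"tx":0,"ty":0,"tz":0,"wx":0,"wy":0,"wz":-4}]'

```text
time_s: 16.12
tcp_pos: [0.5606, -0.3014, 0.0433]
ee_rot: [-3.14, -0.001, -0.106]
contact_force: [-0.9, 1.4, 2.2]
opening: 0.0472
```

```bash
python3 s.py
```

```text
16.125 [ 0.5606 -0.3014  0.0433] [-3.1399 -0.0007 -0.1055] open 0.04720130221737191 F [-0.8859  1.3875  2.2497] T [ 0.2939  0.4408 -0.4415] q [ 0.0831  0.6968  0.499   1.7722 -0.4506  0.7881  0.7022] tau [  0.0746 -53.0314   8.6805 -18.1487   0.2231  -0.6034   0.2868]
```

arm_command --deltas '[{"tx":0,"ty":0,"tz":0,"wx":0,"wy":0,"wz":-1},{"tx":0,"ty":0,"tz":0,"wx":0,"wy":0,"wz":-2},{"tx":0,"ty":0,"tz":0,"wx":0,"wy":0,"wz":-3},{"tx":0,"ty":0,"tz":0,"wx":0,"wy":0,"wz":-4}]'

```text
time_s: 16.62
tcp_pos: [0.5606, -0.3014, 0.0433]
ee_rot: [-3.14, -0.001, -0.034]
contact_force: [-1.4, 1.5, 3.0]
opening: 0.0473
```

```bash
python3 s.py
```

```text
16.625 [ 0.5606 -0.3014  0.0433] [-3.14   -0.0009 -0.0345] open 0.04730570858288256 F [-1.4483  1.4664  3.0169] T [ 0.2524  0.4503 -0.4249] q [ 0.0953  0.693   0.4812  1.7713 -0.4346  0.7843  0.7602] tau [  0.0996 -53.1374   8.4    -18.1844   0.2344  -0.5815   0.2869]
```

arm_command --deltas '[{"tx":0,"ty":0,"tz":0,"wx":0,"wy":0,"wz":-1},{"tx":0,"ty":0,"tz":0,"wx":0,"wy":0,"wz":-2},{"tx":0,"ty":0,"tz":0,"wx":0,"wy":0,"wz":-3},{"tx":0,"ty":0,"tz":0,"wx":0,"wy":0,"wz":-4}]'

```text
time_s: 17.12
tcp_pos: [0.5607, -0.3014, 0.0433]
ee_rot: [-3.14, -0.001, 0.036]
contact_force: [-0.3, 0.3, 2.2]
opening: 0.047
```

```bash
python3 s.py
```

```text
17.125 [ 0.5607 -0.3014  0.0433] [-3.1401 -0.0011  0.0365] open 0.0470009698805585 F [-0.2604  0.305   2.2138] T [ 0.2198  0.4481 -0.4047] q [ 0.1077  0.6892  0.4634  1.7704 -0.4185  0.7808  0.8181] tau [  0.1264 -53.2423   8.1227 -18.2192   0.2464  -0.5601   0.2872]
```

arm_command --deltas '[{"tx":0,"ty":0,"tz":0,"wx":0,"wy":0,"wz":-1},{"tx":0,"ty":0,"tz":0,"wx":0,"wy":0,"wz":-2},{"tx":0,"ty":0,"tz":0,"wx":0,"wy":0,"wz":-3},{"tx":0,"ty":0,"tz":0,"wx":0,"wy":0,"wz":-4}]'

```text
time_s: 17.62
tcp_pos: [0.5607, -0.3014, 0.0433]
ee_rot: [-3.14, -0.001, 0.108]
contact_force: [-0.5, 0.9, 1.7]
opening: 0.0471
```

```bash
python3 s.py
```

```text
17.625 [ 0.5607 -0.3014  0.0433] [-3.1402 -0.0012  0.1075] open 0.047136839718318974 F [-0.4915  0.8875  1.739 ] T [ 0.2804  0.434  -0.3411] q [ 0.1201  0.6857  0.4455  1.7695 -0.4023  0.7774  0.8761] tau [  0.1553 -53.3433   7.8469 -18.2532   0.2583  -0.5397   0.2873]
```

arm_command --deltas '[{"tx":0,"ty":0,"tz":0,"wx":0,"wy":0,"wz":-1},{"tx":0,"ty":0,"tz":0,"wx":0,"wy":0,"wz":-2},{"tx":0,"ty":0,"tz":0,"wx":0,"wy":0,"wz":-3},{"tx":0,"ty":0,"tz":0,"wx":0,"wy":0,"wz":-4}]'

```text
time_s: 18.12
tcp_pos: [0.5607, -0.3014, 0.0433]
ee_rot: [-3.14, -0.001, 0.178]
contact_force: [-0.8, 1.8, 2.1]
opening: 0.0474
```

```bash
python3 s.py; python3 -c "
from workcell import *
import cv2
f=grab_frame('scene')['color'][...,::-1]
cv2.imwrite('pics/p6.png',cv2.resize(f[200:320,240:360],None,fx=5,fy=5,interpolation=2))"
```

```text
18.125 [ 0.5607 -0.3014  0.0433] [-3.1403 -0.0013  0.1784] open 0.04739959878022219 F [-0.7558  1.8103  2.0743] T [ 0.2346  0.3979 -0.3656] q [ 0.1326  0.6824  0.4277  1.7687 -0.3862  0.7741  0.934 ] tau [  0.1865 -53.4428   7.5742 -18.2873   0.2706  -0.5202   0.2874]
```

View pics/p6.png

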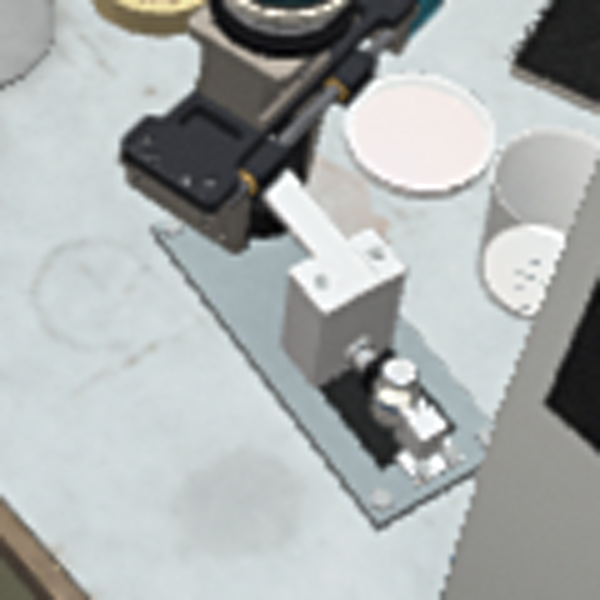

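arm_command --deltas '[{"tx":0,"ty":0,"tz":0,"wx":0,"wy":0,"wz":-1},{"tx":0,"ty":0,"tz":0,"wx":0,"wy":0,"wz":-2},{"tx":0,"ty":0,"tz":0,"wx":0,"wy":0,"wz":-3},{"tx":0,"ty":0,"tz":0,"wx":0,"wy":0,"wz":-4}]'

```text
time_s: 18.68
tcp_pos: [0.5607, -0.3014, 0.0434]
ee_rot: [-3.14, -0.001, 0.25]
contact_force: [-0.8, 1.6, 1.6]
opening: 0.0473
```

```bash
python3 s.py
```

```text
18.675 [ 0.5607 -0.3014  0.0434] [-3.1405 -0.0015  0.2501] open 0.04725293477916915 F [-0.8479  1.5569  1.6188] T [ 0.1925  0.3203 -0.4023] q [ 0.1453  0.6792  0.4096  1.7677 -0.3699  0.771   0.9923] tau [  0.2184 -53.5494   7.3055 -18.32     0.2863  -0.4966   0.2875]
```

arm_command --deltas '[{"tx":0,"ty":0,"tz":0,"wx":0,"wy":0,"wz":-1},{"tx":0,"ty":0,"tz":0,"wx":0,"wy":0,"wz":-2},{"tx":0,"ty":0,"tz":0,"wx":0,"wy":0,"wz":-3},{"tx":0,"ty":0,"tz":0,"wx":0,"wy":0,"wz":-4}]'

```text
time_s: 19.18
tcp_pos: [0.5607, -0.3014, 0.0433]
ee_rot: [-3.141, -0.002, 0.321]
contact_force: [-0.2, 2.5, 1.6]
opening: 0.0473
```

```bash
python3 s.py
```

```text
19.175 [ 0.5607 -0.3014  0.0433] [-3.1406 -0.0016  0.321 ] open 0.0473312566086896 F [-0.1716  2.5288  1.6275] T [ 0.2167  0.3471 -0.3979] q [ 0.1579  0.6762  0.3917  1.7669 -0.3538  0.7681  1.0501] tau [  0.2555 -53.6425   7.0378 -18.3541   0.2989  -0.4801   0.2876]
```

arm_command --deltas '[{"tx":0,"ty":0,"tz":0,"wx":0,"wy":0,"wz":-1},{"tx":0,"ty":0,"tz":0,"wx":0,"wy":0,"wz":-2},{"tx":0,"ty":0,"tz":0,"wx":0,"wy":0,"wz":-3},{"tx":0,"ty":0,"tz":0,"wx":0,"wy":0,"wz":-4}]'

```text
time_s: 19.68
tcp_pos: [0.5608, -0.3013, 0.0433]
ee_rot: [-3.141, -0.002, 0.392]
contact_force: [0.0, 1.0, 2.4]
opening: 0.0473
```

```bash
python3 s.py
```

```text
19.675 [ 0.5608 -0.3013  0.0433] [-3.1406 -0.0017  0.392 ] open 0.047268379078161685 F [0.0163 0.9705 2.3689] T [ 0.2095  0.3269 -0.411 ] q [ 0.1706  0.6734  0.3737  1.7659 -0.3376  0.7654  1.1079] tau [  0.2764 -53.7342   6.7618 -18.3927   0.3278  -0.4645   0.3076]
```

arm_command --deltas '[{"tx":0,"ty":0,"tz":0,"wx":0,"wy":0,"wz":-1},{"tx":0,"ty":0,"tz":0,"wx":0,"wy":0,"wz":-2},{"tx":0,"ty":0,"tz":0,"wx":0,"wy":0,"wz":-3},{"tx":0,"ty":0,"tz":0,"wx":0,"wy":0,"wz":-4}]'

```text
time_s: 20.18
tcp_pos: [0.5608, -0.3013, 0.0433]
ee_rot: [-3.141, -0.002, 0.463]
contact_force: [-0.5, 1.2, 1.5]
opening: 0.0473
```

```bash
python3 s.py
```

```text
20.175 [ 0.5608 -0.3013  0.0433] [-3.1408 -0.0018  0.4629] open 0.04732169753628959 F [-0.5314  1.2319  1.5254] T [ 0.2861  0.3428 -0.5418] q [ 0.1834  0.6707  0.3558  1.765  -0.3215  0.7629  1.1657] tau [  0.2714 -53.7984   6.4688 -18.4363   0.3997  -0.4559   0.3757]
```

arm_command --deltas '[{"tx":0,"ty":0,"tz":0,"wx":0,"wy":0,"wz":-0.5},{"tx":0,"ty":0,"tz":0,"wx":0,"wy":0,"wz":-1},{"tx":0,"ty":0,"tz":0,"wx":0,"wy":0,"wz":-1.5},{"tx":0,"ty":0,"tz":0,"wx":0,"wy":0,"wz":-2}]'

```text
time_s: 20.68
tcp_pos: [0.5608, -0.3013, 0.0434]
ee_rot: [-3.141, -0.002, 0.498]
contact_force: [0.2, 2.4, 1.9]
opening: 0.0469
```

```bash
python3 s.py
```

```text
20.675 [ 0.5608 -0.3013  0.0434] [-3.1409 -0.0019  0.4983] open 0.046886099817301345 F [0.2375 2.3822 1.9374] T [ 0.2616  0.3469 -0.5482] q [ 0.1897  0.6694  0.3468  1.7645 -0.3135  0.7617  1.1945] tau [  0.3238 -53.8373   6.2648 -18.4663   0.4495  -0.4577   0.4712]
```

arm_command --deltas '[{"tx":0,"ty":0,"tz":0,"wx":0,"wy":0,"wz":0},{"tx":0,"ty":0,"tz":0,"wx":0,"wy":0,"wz":0}]'

```text
time_s: 20.92
tcp_pos: [0.5608, -0.3013, 0.0433]
ee_rot: [-3.141, -0.002, 0.498]
contact_force: [-0.0, 2.2, 2.1]
opening: 0.0469
```

```bash
python3 s.py
```

```text
20.925 [ 0.5608 -0.3013  0.0433] [-3.1409 -0.0018  0.4984] open 0.04692064439897577 F [-0.0153  2.2461  2.1397] T [ 0.2001  0.323  -0.4936] q [ 0.1897  0.6695  0.3468  1.7646 -0.3134  0.7617  1.1946] tau [  0.4495 -53.8694   6.2484 -18.4622   0.3899  -0.4571   0.443 ]
```

arm_command --deltas '[{"tx":0,"ty":0,"tz":0,"wx":0,"wy":0,"wz":0},{"tx":0,"ty":0,"tz":0,"wx":0,"wy":0,"wz":0},{"tx":0,"ty":0,"tz":0,"wx":0,"wy":0,"wz":0},{"tx":0,"ty":0,"tz":0,"wx":0,"wy":0,"wz":0}]' --gripper 0.075

```text
time_s: 21.42
tcp_pos: [0.5608, -0.3015, 0.0433]
ee_rot: [-3.141, -0.002, 0.499]
contact_force: [-0.1, 0.5, 0.1]
opening: 0.0751
```

```bash
python3 s.py; python3 -c "
from workcell import *
import cv2
f=grab_frame('scene')['color'][...,::-1]
cv2.imwrite('pics/p7.png',cv2.resize(f[200:320,240:360],None,fx=5,fy=5,interpolation=2))"
```

```text
21.425 [ 0.5608 -0.3015  0.0433] [-3.1411 -0.0017  0.4985] open 0.07508323237107062 F [-0.1223  0.4725  0.064 ] T [-0.0985  0.0084  0.01  ] q [ 0.1898  0.6695  0.3468  1.7645 -0.3133  0.7615  1.1946] tau [  0.0082 -54.6849   5.9471 -18.2042  -0.0034   0.0743   0.0017]
```

View pics/p7.png

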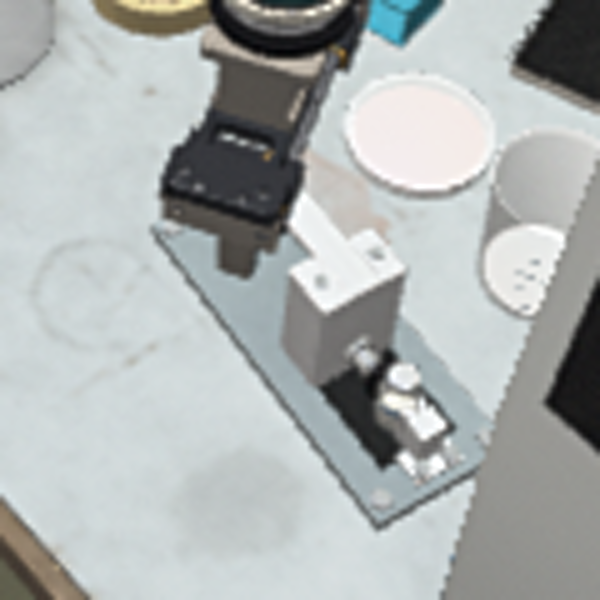

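arm_command --deltas '[{"tx":0,"ty":0,"tz":0,"wx":0,"wy":0,"wz":8},{"tx":0,"ty":0,"tz":0,"wx":0,"wy":0,"wz":16},{"tx":0,"ty":0,"tz":0,"wx":0,"wy":0,"wz":24},{"tx":0,"ty":0,"tz":0,"wx":0,"wy":0,"wz":32},{"tx":0,"ty":0,"tz":0,"wx":0,"wy":0,"wz":32},{"tx":0,"ty":0,"tz":0,"wx":0,"wy":0,"wz":32}]'

```text
time_s: 22.22
tcp_pos: [0.5608, -0.3013, 0.0433]
ee_rot: [-3.14, -0.001, -0.057]
contact_force: [-0.0, -0.9, 0.4]
opening: 0.0751
```

arm_command --deltas '[{"tx":0,"ty":0,"tz":0,"wx":0,"wy":0,"wz":0},{"tx":0,"ty":0,"tz":0,"wx":0,"wy":0,"wz":0},{"tx":0,"ty":0,"tz":0,"wx":0,"wy":0,"wz":0},{"tx":0,"ty":0,"tz":0,"wx":0,"wy":0,"wz":0},{"tx":0,"ty":0,"tz":0,"wx":0,"wy":0,"wz":0},{"tx":0,"ty":0,"tz":0,"wx":0,"wy":0,"wz":0}]' --gripper 0.03 --grip_force 45

```text
time_s: 22.98
tcp_pos: [0.5606, -0.3014, 0.0433]
ee_rot: [-3.14, -0.001, -0.057]
contact_force: [-1.4, -0.6, 1.0]
opening: 0.0473
```

```bash
python3 s.py
```

```text
22.975 [ 0.5606 -0.3014  0.0433] [-3.1401 -0.0008 -0.0574] open 0.047294099635051996 F [-1.4246 -0.627   1.0088] T [-0.0338  0.3741  0.0844] q [ 0.0911  0.6942  0.4871  1.7716 -0.4397  0.7855  0.7414] tau [ -0.3291 -53.5661   7.8866 -18.193   -0.2807  -0.2449  -0.0595]
```

arm_command --deltas '[{"tx":0,"ty":0,"tz":0,"wx":0,"wy":0,"wz":-0.25},{"tx":0,"ty":0,"tz":0,"wx":0,"wy":0,"wz":-0.5},{"tx":0,"ty":0,"tz":0,"wx":0,"wy":0,"wz":-0.75},{"tx":0,"ty":0,"tz":0,"wx":0,"wy":0,"wz":-1}]'

```text
time_s: 23.48
tcp_pos: [0.5606, -0.3014, 0.0433]
ee_rot: [-3.14, -0.001, -0.04]
contact_force: [-0.5, -0.2, 1.2]
opening: 0.0472
```

```bash
python3 s.py
```

```text
23.475 [ 0.5606 -0.3014  0.0433] [-3.1401 -0.0009 -0.0403] open 0.047161899414822454 F [-0.5026 -0.2399  1.1916] T [ 0.0026  0.2904 -0.5727] q [ 0.0943  0.6933  0.4828  1.7715 -0.436   0.7846  0.7556] tau [ -0.6065 -53.6364   7.7453 -18.1964   0.2739  -0.1885   0.5066]
```

arm_command --deltas '[{"tx":0,"ty":0,"tz":0,"wx":0,"wy":0,"wz":-0.25},{"tx":0,"ty":0,"tz":0,"wx":0,"wy":0,"wz":-0.5},{"tx":0,"ty":0,"tz":0,"wx":0,"wy":0,"wz":-0.75},{"tx":0,"ty":0,"tz":0,"wx":0,"wy":0,"wz":-0.75}]'

```text
time_s: 23.98
tcp_pos: [0.5607, -0.3014, 0.0433]
ee_rot: [-3.14, -0.001, -0.027]
contact_force: [-0.4, -0.1, 0.5]
opening: 0.0471
```

```bash
python3 s.py
```

```text
23.975 [ 0.5607 -0.3014  0.0433] [-3.1401 -0.001  -0.027 ] open 0.047060776659432216 F [-0.3792 -0.1062  0.5279] T [ 0.0297  0.2357 -0.489 ] q [ 0.0966  0.6926  0.4794  1.7712 -0.433   0.7839  0.7664] tau [ -0.5268 -53.6995   7.6899 -18.1942   0.2399  -0.1803   0.4901]
```

arm_command --deltas '[{"tx":0,"ty":0,"tz":0,"wx":0,"wy":0,"wz":0},{"tx":0,"ty":0,"tz":0,"wx":0,"wy":0,"wz":0},{"tx":0,"ty":0,"tz":0,"wx":0,"wy":0,"wz":0},{"tx":0,"ty":0,"tz":0,"wx":0,"wy":0,"wz":0}]' --gripper 0.08

```text
time_s: 24.48
tcp_pos: [0.5607, -0.3014, 0.0433]
ee_rot: [-3.14, -0.001, -0.027]
contact_force: [0.2, -0.7, 0.4]
opening: 0.0799
```

```bash
python3 s.py
```

```text
24.475 [ 0.5607 -0.3014  0.0433] [-3.1401 -0.001  -0.0267] open 0.07994576981404808 F [ 0.246  -0.6527  0.4078] T [-0.1035  0.1044 -0.0414] q [ 0.0965  0.6926  0.4794  1.7712 -0.4329  0.7838  0.7666] tau [ -0.0147 -54.0646   8.1751 -17.7955  -0.0263   0.0643   0.002 ]
```

arm_command --deltas '[{"tx":0,"ty":0,"tz":-0.02,"wx":0,"wy":0,"wz":0},{"tx":0,"ty":0,"tz":-0.05,"wx":0,"wy":0,"wz":0},{"tx":0,"ty":0,"tz":-0.09,"wx":0,"wy":0,"wz":0},{"tx":0,"ty":0,"tz":-0.13,"wx":0,"wy":0,"wz":0},{"tx":0,"ty":0,"tz":-0.15,"wx":0,"wy":0,"wz":0},{"tx":0,"ty":0,"tz":-0.15,"wx":0,"wy":0,"wz":0},{"tx":0,"ty":0,"tz":-0.15,"wx":0,"wy":0,"wz":0}]'

```text
time_s: 25.35
tcp_pos: [0.5598, -0.3009, 0.1919]
ee_rot: [-3.139, 0.001, -0.026]
contact_force: [-0.1, 0.2, -1.0]
opening: 0.0802
```

```bash
python3 s.py; python3 -c "
from workcell import *
import cv2
f=grab_frame('scene')['color'][...,::-1]
cv2.imwrite('pics/p8.png',cv2.resize(f[200:320,240:380],None,fx=5,fy=5,interpolation=2))"
```

```text
25.35 [ 0.5598 -0.3009  0.1919] [-3.1391  0.0011 -0.0265] open 0.08017514639054141 F [-0.1192  0.1558 -1.0014] T [-0.1347  0.1089 -0.0064] q [ 0.0236  0.5075  0.5766  1.6902 -0.3142  1.0396  0.6777] tau [  0.0986 -49.4245   7.7354 -23.3107  -0.0294   0.0493  -0.001 ]
```

View pics/p8.png

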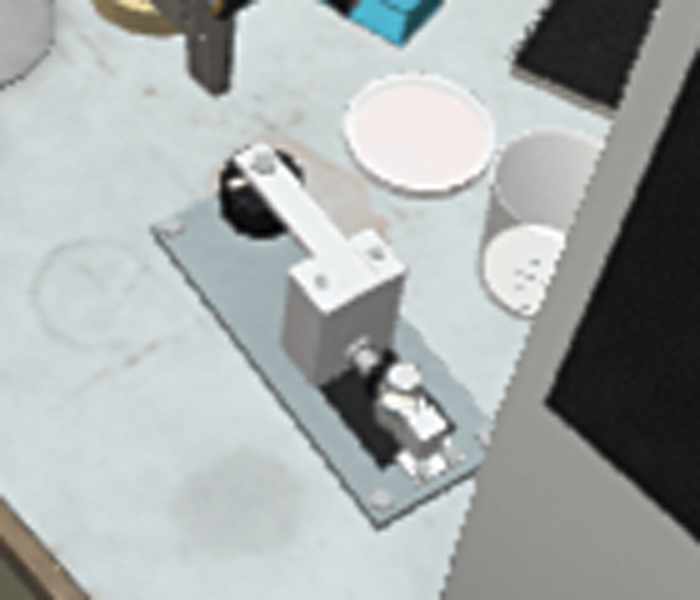

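```bash
python3 -c "
from workcell import *
print(close_job())"
```

```text
the job is handed in; nothing more can be done
None
```

I stood the vial upright on the larger stand's deck, let go of it, tightened the knob until the vial was clamped against the V stop, and handed the job in at about 25 s. The clamping force is inferred from knob angle and torque, not measured directly.

**Clamping force:** I put it at about 12 N.
- **By angle:** the knob was turned about 1.27 rad in two grasps. The last 0.14 rad or so came after the vial met the stop, which suggests about 12–13 N.
- **By torque:** the last readings taken while turning suggest less, about 9–11.5 N. The wrist torque was noisy, by about 0.04 N m (2–3 N), and the joint 7 torque varied with turning speed. The two methods agree only to within a few newtons.
- **Limits:** both estimates are inside the 6–20 N window. The last torque reading, taken during a hold, was lower (0.49 N m). I did not use it.

**Final checks:** the last picture shows the vial upright and seated between the pad and the V stop. The gripper was open and about 0.15 m above the knob, with no contact force beyond the noise. The dish and beaker look unmoved in that picture. The rack is only partly in it, but the arm never came near it.

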